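# Feel the flange gap with the right feeler

### The arm

A 7-joint arm with a two-finger parallel gripper is mounted at the origin on the work surface. World frame = base frame: x ahead of the robot, y to its left, z up, the work surface at z = 0. Lengths are in m, angles in rad, forces in N, time in s.
With the tool pointing down it reaches from about 0.4 to 0.85 m from the base axis. Payload 4.4 kg.
Tool frame: the origin (TCP) lies midway between the tips of the shut fingers; the grasp point (between the pads) lies 19 mm behind it; z points along the fingers, y is the line along which they close (so a half turn about z gives the same grasp; the last joint's range is limited). The gripper opens to 94 mm and grips with 3 to 60 N. Pads are 16 mm wide; open, the fingers measure 119 mm over their backs; the gripper's body (75 mm by 177 mm) begins 78 mm behind the grasp point.
Start: joints at [-1.362, 0.628, 0.038, 1.517, -0.027, 0.996, -0.02], TCP at [0.176, 0.626, 0.205] pointing down, gripper open.
Joint ranges: [-3.06, 3.06], [-0.37, 2.12], [-1.25, 1.32], [0.18, 2.47], [-1.1, 4.24], [0.23, 1.98], [-2.94, 2.94]. Speed limits (rad/s): [2.57, 2.57, 3.14, 3.14, 3.14, 3.14, 3.14].

### API

Orientations are given as a unit quaternion [x, y, z, w].
In Python, from plant import readout, imaging, hand_in gives the robot as it stands.
- The arm moves only by the tool apply_moves, never from a script. Its argument "motion" is text: rows parted by semicolons, each of 7 numbers parted by spaces: the opening, from 0 (shut) to 1 (fully open), then the shift along the tool's x, y, z each as a share of 0.04 m, from -1 to 1, then the turn, a rotation vector about the tool's x, y, z each as a share of 10 degrees, from -1 to 1. A call has 1 to 5 rows; each row shifts and turns the commanded pose from where the row before left it, along the tool's axes as they then stand; what a row does not reach is not made up. A row lasts 1/8 s, in which the tool goes at most 62.5 mm and 10.7 degrees, less where a joint would pass 70% of its speed; a pose out of reach is approached as far as the arm can. A call with a number of a shift or a turn outside -1 to 1 is refused whole. A call with a gripper value outside its range is refused whole. The fingers move at their own pace and stop on an object; the grip force is fixed at half the most. Time passes only in rows, so rows that do not move let the fingers close. It gives the time, the measured TCP pose, the force, the opening and the grip force at its end, in the units of the state.
- readout.get_state(): the state, without advancing time (a new reading comes with each control period).
- imaging.get_image(name): name is "side" or "top"; returns a dict with "pixels" (420x560x3 uint8, red, green, blue), "depth" (420x560 float32, m along the optical axis (not along the pixel's ray), 0 where there is no reading), "vertical_fov" (degrees; the focal length in pixels is half the picture's height over the tangent of half this angle, whatever the lens; pixels are square), "cx", "cy" (the principal point, pixels), "k1" (the pictures are not rectified: a ray, as slopes to the right and down, at radius r is drawn at 1 + k1 r^2 times it, then the intrinsics apply), "pose" (4x4, takes a point from camera to world coordinates). Camera axes: x right, y up, looking along -z (the intrinsics and any distortion apply to the point x, -y, -z); pixel columns grow to the right and rows downward; lengths in m; the calibration is good to about 2 mm. A picture is of the moment at which its call begins.
- hand_in(): hands the job in; it is judged then, once.
Trained networks look in a picture, given as the dict that the camera call returned (one of the last four; its "shot" number tells which), for a name from the list of things; names that differ only in an ending like _2 or _b are one class to them, and where a whole thing is asked for, a point or a joint stands for the part that bears it (a point fixed in the world has none). Each returns a list of dicts, best first, with "confidence" (0 to 1); they miss things now and then, are a little off and sometimes report something else, mostly with a low value. They report only what shows in the picture. A call takes as long as a camera call. They do not tell look-alikes from the thing itself.
- imaging.boxes_of(thing, picture): "rect" ([left, top, right, bottom] in pixels, round what is visible of it).
- imaging.silhouettes(thing, picture): "pixels" (420x560 bool, what is visible of it) and "rect" ([left, top, right, bottom] in pixels, round what is visible of it).
The state is a dict: "t": time; "joint_pos": joint angles; "qvel": joint speeds; "joint_efforts": joint torques, N m; "position": TCP position; "tool_rot": TCP orientation; "wrist_force": force on the tool from outside, world axes, zero at the start; "moment": the same for the moment, N m; "grip_width": finger opening in m; "finger_force": force on a finger pad.
Only numpy, scipy, OpenCV 4.12 (cv2) and the standard library are available. Lean on these libraries where they do the work, as an engineer would, in place of code of your own. Each camera call takes 0.05 s, during which the arm holds its last target. There are 200 camera calls.

### The job

Check the gap between the two sprung exhaust flanges on the grey stand: of the three feelers in the blue rack take the one that will pass with a drag, the middle thickness (the thin one would fall through loose, the thick one will not go in). Push it straight down between the flanges against the drag, without forcing it, until its collar sits on the flange edges, then let go and leave it standing there; leave the other two feelers hanging in the rack.

Things in the scene. Friction and masses are not known exactly. Their poses are not given: they have to be found in the camera images.
- feeler_middle_grip (a point): Aluminium feeler, 160 g: upright strip 30 mm wide (x), 12 thick (y), 113 tall, with a 60 (x) by 44 by 8 mm collar. Blade below the collar 50 mm long, round nose; handle above 55 mm tall, gripped across the 30 mm. Point: handle centre, 28 mm above collar top, 36 above its underside; z up. Hangs by the collar in the blue rack on rails 92 mm high, one of three 75 mm apart along y, in any order.
- feeler_thin_grip (a point): Like the middle feeler, but blade and handle only 5 mm thick (y); 90 g. Hangs in the same rack; stays there. Point: handle centre.
- feeler_thick_grip (a point): Like the middle feeler, but blade and handle 24 mm thick (y); 270 g. Hangs in the same rack; stays there. Point: handle centre.
- flange_gap (a point): Middle of the gap on the grey stand, at the flanges' top edge, 100 mm above the bench; x along the gap, y across, z up. Two upright flanges 80 mm wide (x), 14 thick, 8 mm apart, top edges rounded (7 mm). Each gives up to 7 mm outwards on a spring: a 12 mm blade drags 3 to 10 N and must be pushed. Clear below for the blade. Fully in, the collar sits on the edges and handle centre is 36 mm above this point.
Mind the look-alikes: they are no part of the job. What is shaped like the part that bears feeler_middle_grip but purple or red is not meant.

How it is judged:
By the outcome, as a careful person would: the job done as asked, in the order asked, and still so for the second after the job is handed in, with the robot touching nothing.
It also fails if it takes over 48 s, if anything falls off the work surface, if the arm or the gripper's body presses on something with over 40 N, if the wrist force passes 120 N, or if a joint passes its speed limit or range.

## Working session

There is one attempt and no reset: what is moved stays moved. The work goes in short steps, Python scripts to look and compute and a tool call to move; the robot and the scene stay as the last step left them, time stands still between calls to the robot, and variables do not carry over. Pictures are saved under pics/ and viewed, at most 10 in all, crops included, and the job is handed in when it is done.

Besides the shell and the picture viewer there is one more tool, called after "Emit:" by a JSON object that holds its "method" and its "body". apply_moves: Moves the arm, as the interface text tells. Its arguments: {"type":"object","properties":{"motion":{"type":"string"}},"required":["motion"]}

```bash
mkdir -p pics
cat > h.py <<'E'
import numpy as np, cv2
from plant import readout, imaging
def cloud(d):
    h,w=d["depth"].shape; f=h/2/np.tan(np.radians(d["vertical_fov"])/2)
    u,v=np.meshgrid(np.arange(w),np.arange(h))
    K=np.array([[f,0,d["cx"]],[0,f,d["cy"]],[0,0,1]],float)
    p=cv2.undistortPoints(np.stack([u,v],-1).reshape(-1,1,2).astype(np.float64),K,np.array([d["k1"],0,0,0.])).reshape(h,w,2)
    z=d["depth"]; P=np.stack([p[...,0]*z,-p[...,1]*z,-z,np.ones_like(z)],-1)
    W=(P@np.array(d["pose"]).T)[...,:3]; W[z==0]=np.nan
    return W
E
python3 - <<'E'
from h import *
s=readout.get_state(); print({k:np.round(v,3) for k,v in s.items()})
ims=[]
for n in("side","top"):
    d=imaging.get_image(n); W=cloud(d); np.savez(f"pics/{n}.npz",W=W,px=d["pixels"]); ims.append(d["pixels"])
    cv2.imwrite(f"pics/{n}.png",d["pixels"][...,::-1])
    print(n,np.round(d["pose"],2).tolist())
    for t in("feeler_middle_grip","feeler_thin_grip","feeler_thick_grip","flange_gap"):
        for r in imaging.silhouettes(t,d)[:5]:
            m=r["pixels"]; P=W[m]; P=P[~np.isnan(P[:,0])]
            print(t,round(r["confidence"],2),np.round(r["rect"]),np.round(np.median(P,0),3) if len(P) else None,np.median(d["pixels"][m],0))
E
```

```text
{'t': np.float64(0.0), 'joint_pos': array([-1.362,  0.629,  0.038,  1.518, -0.027,  0.996, -0.02 ]), 'qvel': array([-0.001, -0.001, -0.   , -0.001,  0.   , -0.001, -0.001]), 'joint_efforts': array([ 0.0000e+00, -5.4973e+01,  1.1430e+00, -1.8662e+01, -5.2000e-02,
        2.4000e-02,  0.0000e+00]), 'position': array([0.176, 0.625, 0.205]), 'tool_rot': array([ 0.137,  0.991, -0.001, -0.   ]), 'wrist_force': array([-0.276, -0.663,  0.749]), 'moment': array([-0.028,  0.042, -0.031]), 'finger_force': np.float64(0.0), 'grip_width': np.float64(0.094)}
side [[0.98, 0.12, -0.17, 0.28], [-0.21, 0.56, -0.8, -0.88], [0.0, 0.82, 0.57, 0.66], [0.0, 0.0, 0.0, 1.0]]
feeler_middle_grip 0.97 [338. 320. 383. 380.] [ 0.491 -0.461  0.057] [75. 44. 78.]
feeler_middle_grip 0.92 [370. 265. 410. 317.] [ 0.592 -0.343  0.057] [100.   34.5  31. ]
feeler_middle_grip 0.92 [215. 288. 257. 347.] [ 0.31  -0.352  0.057] [124.  40.  38.]
feeler_middle_grip 0.57 [186. 251. 221. 296.] [ 0.264 -0.23   0.056] [59.5 32.  62. ]
feeler_thin_grip 0.68 [274. 204. 301. 248.] [ 0.446 -0.16   0.099] [95. 92. 86.]
feeler_thick_grip
[... 290 characters left out ...]
94.] [ 0.264 -0.218  0.059] [74. 34. 82.]
feeler_middle_grip 0.79 [433. 180. 460. 205.] [ 0.491 -0.445  0.059] [68. 27. 77.]
feeler_middle_grip 0.74 [392. 253. 419. 275.] [ 0.311 -0.335  0.059] [108.  17.  12.]
feeler_middle_grip 0.56 [388. 145. 409. 171.] [ 0.594 -0.329  0.06 ] [106.  14.  10.]
feeler_thin_grip 0.94 [327. 200. 342. 226.] [ 0.446 -0.153  0.101] [109. 110. 114.]
feeler_thick_grip 0.8 [354. 197. 375. 220.] [ 0.455 -0.224  0.103] [106. 107. 110.]
feeler_thick_grip 0.26 [133. 169. 252. 233.] [0.499 0.219 0.068] [79. 77. 72.]
feeler_thick_grip 0.25 [327. 199. 342. 224.] [ 0.446 -0.153  0.101] [109. 110. 114.]
flange_gap 0.72 [135. 169. 252. 230.] [0.499 0.219 0.068] [79. 77. 72.]
```

View pics/side.png

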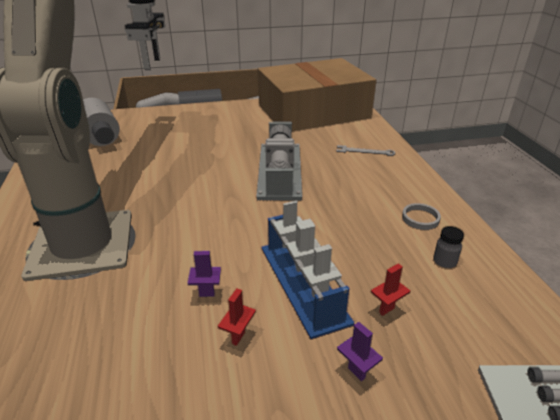

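View pics/top.png

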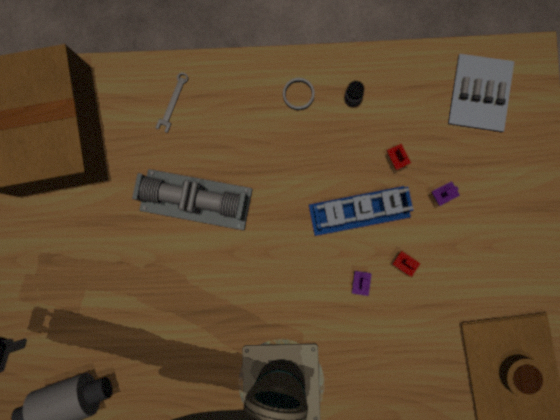

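Side view: the blue rack holds three aluminium feelers at about (290,213), (306,235) and (322,262). In the top view they are at (334,213), (364,207) and (395,201). The look-alikes to leave are purple at top (361,283) and (445,194), and red at (398,157) and (405,264). The flange stand is at top (193,198). Next is a close crop with thickness measurements.

Run:
```python
from h import *
a=np.load("pics/top.npz"); s=np.load("pics/side.npz")
c=lambda p,x0,x1,y0,y1,k:cv2.resize(np.ascontiguousarray(p[y0:y1,x0:x1,::-1]),None,fx=k,fy=k,interpolation=cv2.INTER_CUBIC)
A=c(a["px"],305,420,180,240,5);B=c(a["px"],130,255,165,232,5);C=c(s["px"],255,355,195,335,4)
cv2.imwrite("pics/crop_top.png",cv2.resize(np.vstack([np.pad(A,((0,0),(0,50),(0,0))),B]),None,fx=.94,fy=.94)); cv2.imwrite("pics/crop_side.png",C)
for n,q in(("top",a),("side",s)):
  W=q["W"];X,Y,Z=W[...,0],W[...,1],W[...,2]
  m=(X>.36)&(X<.56)&(Y>-.32)&(Y<-.08)&(Z>.125)&(Z<.2)
  l,cn=cv2.connectedComponents(m.astype(np.uint8))
  for i in range(1,l):
    P=W[cn==i]
    if len(P)<8: continue
    T=P[P[:,2]>P[:,2].max()-.008]
    vv,uu=np.where(cn==i)
    r=cv2.minAreaRect(T[:,:2].astype(np.float32)*1000)
    print(n,len(P),len(T),"uv",uu.mean().round(),vv.mean().round(),"topmean",T.mean(0).round(4),"zmax",P[:,2].max().round(3),np.round(r[0],1),np.round(r[1],1),round(r[2],1))
  m=(X>.36)&(X<.6)&(Y>.05)&(Y<.36)&(Z>.085)&(Z<.3)
  P=W[m]; print(n,"flange",len(P),np.round(P.min(0),3),np.round(P.max(0),3),P.mean(0).round(3))
W=a["W"]; z=W[165:232:3,130:255:4,2]*1000
print(np.nan_to_num(z).astype(int).tolist().__str__().replace("], [","\n"))
```

```text
top 94 56 uv 395.0 200.0 topmean [ 0.4696 -0.3017  0.1557] zmax 0.161 [ 470.  -301.5] [29.6 12.8] 11.5
top 145 115 uv 365.0 206.0 topmean [ 0.4582 -0.2276  0.1556] zmax 0.16 [ 458.4 -228.1] [30.  24.2] 9.7
top 37 25 uv 335.0 211.0 topmean [ 0.446  -0.1543  0.1558] zmax 0.16 [ 446.2 -154.3] [29.   4.8] 11.0
top flange 915 [0.439 0.079 0.085] [0.571 0.36  0.106] [0.504 0.216 0.092]
side 173 61 uv 291.0 208.0 topmean [ 0.4486 -0.159   0.1499] zmax 0.154 [ 448.4 -158.3] [30.6  7.4] 13.9
side 350 169 uv 305.0 230.0 topmean [ 0.4599 -0.2341  0.1519] zmax 0.155 [ 460.6 -231.9] [30.7 26.4] 8.6
side 290 121 uv 323.0 254.0 topmean [ 0.472  -0.3075  0.1516] zmax 0.154 [ 472.7 -305.7] [30.7 13.8] 5.0
side flange 367 [0.443 0.072 0.085] [0.569 0.359 0.099] [0.504 0.203 0.091]
[[-2, 0, 0, 0, 0, 0, 0, 2, 0, -2, 2, 0, 4, 0, 3, 1, 0, 0, 0, -3, -1, 3, -2, 0, 0, 1, 0, 1, -2, 5, 2, -1
3, 1, 1, 0, 0, 1, -2, 0, 0, 6, 3, 0, 0, 4, 0, 0, 3, -2, 0, -2, 0, 1, 3, -1, 2, 1, 0, 0, 1, -1, -3, 1
-3, 0, 0, 0, 0, 14, 13, 11, 12, 0, -1, 0, -2, 0, 5, 2, 0, 1, -4, 1, 0, -2, 0, 2, 2, 1, 0, -1, 2, 1, 0, 0
-4, 5, 90, 85, 3
[... 1650 characters left out ...]
, 15, 76, 70, 75, 76, 91, 72, 13, 1, -5
0, 0, -2, 0, -3, -3, -3, -4, 0, 3, 13, 15, 15, 15, 16, 18, 11, 17, 14, 13, 14, 16, 15, 17, 57, 69, 67, 88, 63, 13, -3, -1
0, 3, 0, 1, 2, 4, 2, 1, 0, 0, 0, -1, 4, 2, 16, 18, 14, 17, 15, 13, 12, 20, 20, 14, 12, 15, 21, 78, 48, 5, 0, 0
0, 6, 0, 1, 0, 4, 3, 3, -2, 0, 0, 0, 5, 2, 2, 1, 4, 3, 18, 16, 14, 16, 19, 17, 18, 14, 14, 16, 14, -2, 2, 3
-1, 3, 0, -3, -2, 0, -1, 2, 2, 2, 0, 0, 0, -1, -2, 0, 2, -1, 0, 2, 1, 0, 19, 16, 13, 13, 15, 17, 15, 0, 0, -2
0, -4, 5, 2, 5, 0, 3, -1, 2, -2, -1, 1, 1, 0, 3, -2, 3, 1, 6, 2, 1, 0, 5, 3, 2, 1, 18, 16, 15, 4, 3, 0
0, 3, 0, 0, 2, 2, -5, -5, 0, 2, 0, 1, -4, -1, 0, 0, -2, 4, 3, 1, 1, -2, -1, 0, 0, -2, 2, 3, -2, -1, 2, 0]]
```

View pics/crop_top.png

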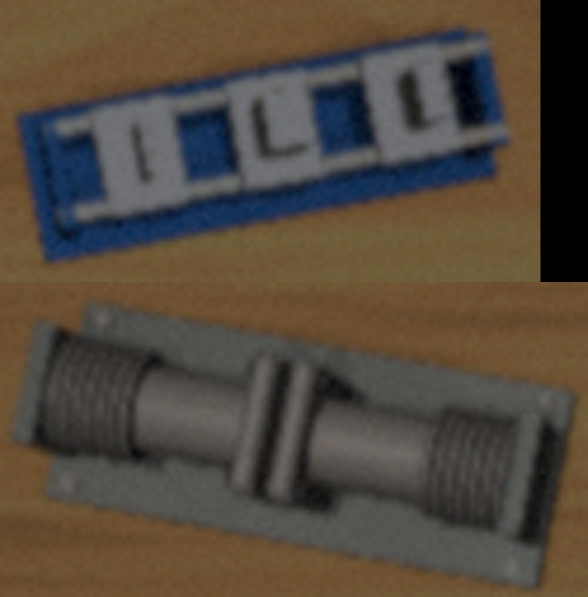

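View pics/crop_side.png

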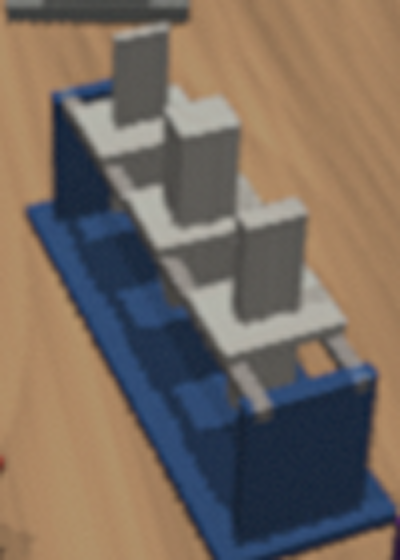

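The crop confirms the choice. The middle feeler, measured 12.8 mm thick, is at top (395,200), the -y end of the rack. The thick one (24 mm) is in the centre and the thin one (5 mm) at the +y end. The flange gap is between the two ridges at top (193,196).

```bash
cat >> h.py <<'E'
from scipy.spatial.transform import Rotation as R
def delta(p,yaw_y):  # remaining shift in current tool axes (mm) and turn about tool z for tool y at yaw_y deg (mod 180)
    s=readout.get_state(); T=R.from_quat(s["tool_rot"]).as_matrix()
    a=np.degrees(np.arctan2(T[1,1],T[0,1])); d=(yaw_y-a+90)%180-90
    print("t",round(float(s["t"]),2),"pos",np.round(s["position"],4),"yaw",round(a,2),"tilt",np.round(T[:2,2],4),"shift share",np.round(T.T@(np.array(p)-s["position"])/.04,3),"turn share",round(-d/10,3),"F",np.round(s["wrist_force"],1),"w",round(float(s["grip_width"]),4),"ff",round(float(s["finger_force"]),1))
E
python3 - <<'E'
from h import *
for n in("top","side"):
  W=np.load(f"pics/{n}.npz")["W"];X,Y,Z=W[...,0],W[...,1],W[...,2]
  m=(X>.44)&(X<.57)&(Y>.17)&(Y<.27)&(Z>.088)&(Z<.115)
  l,cn,st,_=cv2.connectedComponentsWithStats(m.astype(np.uint8))
  Q=[]
  for i in range(1,l):
    if st[i,4]<25: continue
    P=W[cn==i]; c=P[:,:2].mean(0); u=np.linalg.svd(P[:,:2]-c,full_matrices=False)[2][0]
    u*=np.sign(u[0]); t=(P[:,:2]-c)@u
    print(n,len(P),"mean",c.round(4),"mid",(c+u*(t.min()+t.max())/2).round(4),"yaw",np.degrees(np.arctan2(u[1],u[0])).round(1),"len",np.ptp(t).round(3)); Q.append(P)
  Q=np.vstack(Q)[:,:2]; print("rect",cv2.minAreaRect(Q.astype(np.float32)*1000))
  # base plate yaw & centre
  m=(X>.4)&(X<.62)&(Y>.05)&(Y<.39)&(Z>.009)
  print("stand",cv2.minAreaRect(W[m][:,:2].astype(np.float32)*1000))
  m=(X>.36)&(X<.56)&(Y>-.36)&(Y<-.08)&(Z>.009)&(Z<.11)
  r=np.load(f"pics/{n}.npz")["px"].astype(int); b=m&(r[...,2]>r[...,0]+15)
  print("rack",cv2.minAreaRect(W[b][:,:2].astype(np.float32)*1000))
delta([.470,-.302,.25],9.3)
E
```

```text
top 177 mean [0.5063 0.2354] mid [0.5073 0.2352] yaw -12.5 len 0.08
top 180 mean [0.5018 0.2139] mid [0.502  0.2138] yaw -12.8 len 0.079
rect ((504.7906188964844, 225.62744140625), (39.715789794921875, 80.08145904541016), 73.98705291748047)
stand ((530.3937377929688, 220.64410400390625), (300.51751708984375, 172.34283447265625), 77.5580062866211)
rack ((458.64300537109375, -226.13165283203125), (87.91443634033203, 262.4087219238281), 9.354262351989746)
side 226 mean [0.5067 0.2186] mid [0.5067 0.2186] yaw -12.0 len 0.078
rect ((506.4568176269531, 219.07115173339844), (36.295982360839844, 78.27389526367188), 76.74713134765625)
stand ((507.3238830566406, 222.07012939453125), (306.8050537109375, 119.71834564208984), 77.55308532714844)
rack ((459.3267517089844, -236.490966796875), (86.54805755615234, 259.8367919921875), 9.574519157409668)
t 0.5 pos [0.1763 0.6256 0.2054] yaw 74.25 tilt [-0.     -0.0001] shift share [-13.36  -20.327  -1.113] turn share 6.495 F [-0.   0.3 -0.8] w 0.094 ff 0.0
```

Emit:
{"method": "apply_moves", "body": {"motion": "1 0 0 -0.6 0 0 1; 1 0 0 -0.6 0 0 1; 1 0 0 -0.6 0 0 1; 1 0 0 0 0 0 1; 1 0 0 0 0 0 1"}}

```text
t: 1.12
position: [0.1763, 0.6258, 0.2779]
tool_rot: [0.545, 0.838, 0.0, -0.0]
wrist_force: [-0.0, -0.8, -0.3]
grip_width: 0.0941
finger_force: 0.0
```

Emit:
{"method": "apply_moves", "body": {"motion": "1 0 0 0 0 0 1; 1 0 0 0 0 0 0.5; 1 0 1 0 0 0 0; 1 0 1 0 0 0 0; 1 0 1 0 0 0 0"}}

```text
t: 1.75
position: [0.2956, 0.6452, 0.2776]
tool_rot: [0.648, 0.762, 0.0, -0.0]
wrist_force: [0.1, 0.2, -0.8]
grip_width: 0.0941
finger_force: 0.0
```

```bash
python3 -c "
from h import *
delta([.470,-.302,.25],9.4)"
```

```text
t 1.75 pos [0.2956 0.6452 0.2776] yaw 9.29 tilt [-0.0002  0.0002] shift share [-24.074   0.479   0.683] turn share -0.011 F [ 0.1  0.2 -0.8] w 0.0941 ff 0.0
```

Emit:
{"method": "apply_moves", "body": {"motion": "1 -1 0.3 0 0 0 0; 1 -1 0.3 0 0 0 0; 1 -1 0.3 0 0 0 0; 1 -1 0.3 0 0 0 0; 1 -1 0.3 0 0 0 0"}}

```text
t: 2.38
position: [0.3866, 0.456, 0.2776]
tool_rot: [0.648, 0.762, 0.0, -0.0]
wrist_force: [-0.6, 0.1, -0.3]
grip_width: 0.0941
finger_force: 0.0
```

Emit:
{"method": "apply_moves", "body": {"motion": "1 -1 0.2 0 0 0 0; 1 -1 0.2 0 0 0 0; 1 -1 0.2 0 0 0 0; 1 -1 0.1 0 0 0 0; 1 -1 0 0 0 0 0"}}

```text
t: 3.0
position: [0.4465, 0.263, 0.2776]
tool_rot: [0.648, 0.762, 0.0, 0.0]
wrist_force: [0.2, 0.3, 0.1]
grip_width: 0.0941
finger_force: 0.0
```

Emit:
{"method": "apply_moves", "body": {"motion": "1 -1 0 0 0 0 0; 1 -1 0 0 0 0 0; 1 -1 -0.2 0 0 0 0; 1 -1 -0.2 0 0 0 0; 1 -1 -0.2 0 0 0 0"}}

```text
t: 3.62
position: [0.4544, 0.0618, 0.2777]
tool_rot: [0.648, 0.762, 0.0, 0.0]
wrist_force: [0.9, -0.9, 0.0]
grip_width: 0.094
finger_force: 0.0
```

Emit:
{"method": "apply_moves", "body": {"motion": "1 -1 -0.3 0 0 0 0; 1 -1 -0.3 0 0 0 0; 1 -1 -0.3 0 0 0 0; 1 -1 -0.2 0 0 0 0; 1 -1 0 0 0 0 0"}}

```text
t: 4.25
position: [0.4429, -0.1426, 0.2778]
tool_rot: [0.648, 0.762, 0.0, 0.0]
wrist_force: [-0.1, 0.5, 0.4]
grip_width: 0.0941
finger_force: 0.0
```

```bash
python3 -c "
from h import *
delta([.470,-.302,.25],9.4)"
```

```text
t 4.25 pos [ 0.4429 -0.1426  0.2778] yaw 9.25 tilt [0.0007 0.0005] shift share [-4.042  0.029  0.694] turn share -0.015 F [-0.1  0.5  0.4] w 0.0941 ff 0.0
```

Emit:
{"method": "apply_moves", "body": {"motion": "0.7 -1 0 0.5 0 0 0; 0.7 -1 0 0.5 0 0 0; 0.7 -1 0 0.5 0 0 0; 0.7 -1 0 0.5 0 0 0; 0.7 0 0 0 0 0 0"}}

```text
t: 4.88
position: [0.4676, -0.3023, 0.1961]
tool_rot: [0.649, 0.76, -0.001, -0.001]
wrist_force: [-0.0, 0.6, -0.1]
grip_width: 0.0656
finger_force: 0.0
```

Run:
```python
from h import *
delta([.470,-.302,.109],9.4)
d=imaging.get_image("side")
cv2.imwrite("pics/s2.png",cv2.resize(d["pixels"][130:340,200:400,::-1],None,fx=2.8,fy=2.8,interpolation=cv2.INTER_CUBIC))
```

```text
t 4.88 pos [ 0.4676 -0.3023  0.1961] yaw 9.0 tilt [-0.0024 -0.0011] shift share [-0.     0.066  2.178] turn share -0.04 F [-0.   0.6 -0.1] w 0.0656 ff 0.0
```

View pics/s2.png

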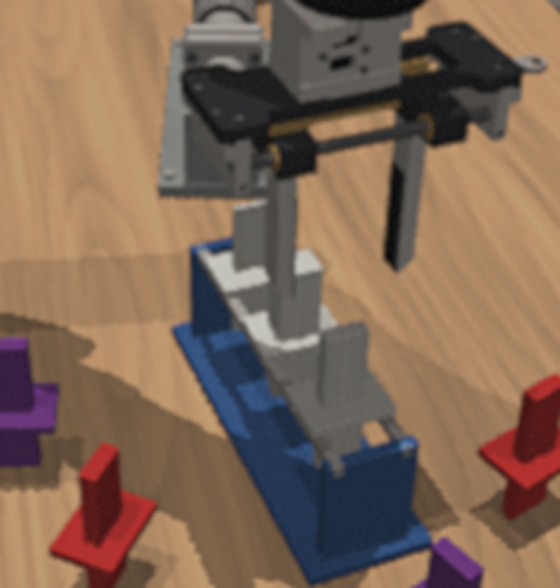

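The gripper straddles the end (middle) feeler: finger tips at crop (287,335) and (400,265), handle at (343,365). I'll descend.

Emit:
{"method": "apply_moves", "body": {"motion": "0.7 0 0.07 0.6 0 0 0; 0.7 0 0 0.6 0 0 0; 0.7 0 0 0.6 0 0 0; 0.7 0 0 0.35 0 0 0; 0.7 0 0 0 0 0 0"}}

```text
t: 5.55
position: [0.4716, -0.2978, 0.1112]
tool_rot: [0.647, 0.762, 0.0, -0.001]
wrist_force: [-1.0, -0.2, 0.6]
grip_width: 0.0657
finger_force: 0.0
```

Emit:
{"method": "apply_moves", "body": {"motion": "0 0 0 0 0 0 0; 0 0 0 0 0 0 0; 0 0 0 0 0 0 0; 0 0 0 0 0 0 0"}}

```text
t: 6.05
position: [0.4718, -0.299, 0.1117]
tool_rot: [0.648, 0.762, 0.0, 0.0]
wrist_force: [-0.2, 0.5, 0.5]
grip_width: 0.0299
finger_force: 30.0
```

```bash
python3 -c "
from h import *
delta([.470,-.302,.109],9.4)"
```

```text
t 6.05 pos [ 0.4718 -0.299   0.1117] yaw 9.25 tilt [ 0.0005 -0.0002] shift share [-0.066 -0.057  0.068] turn share -0.015 F [-0.2  0.5  0.5] w 0.0299 ff 30.0
```

Emit:
{"method": "apply_moves", "body": {"motion": "0 0 0 -0.3 0 0 0; 0 0 0 -0.6 0 0 0; 0 0 0 -0.8 0 0 0; 0 0 0 -0.8 0 0 0; 0 0 0 -0.2 0 0 0"}}

```text
t: 6.68
position: [0.4725, -0.2997, 0.2216]
tool_rot: [0.648, 0.762, 0.0, 0.002]
wrist_force: [0.2, -1.1, -1.7]
grip_width: 0.0298
finger_force: 30.0
```

```bash
python3 -c "
from h import *
delta([.504,.2247,.215],-12.5)
d=imaging.get_image('top'); W=cloud(d)
cv2.imwrite('pics/s3.png',np.hstack([cv2.resize(q['pixels'][a:a+150,b:b+140,::-1],None,fx=2.8,fy=2.8,interpolation=cv2.INTER_CUBIC) for q,a,b in ((imaging.get_image('side'),150,240),(d,130,310))]))
"
```

```text
t 6.67 pos [ 0.4725 -0.2997  0.2216] yaw 9.25 tilt [ 0.0032 -0.0019] shift share [12.814  2.884  0.144] turn share 2.175 F [ 0.2 -1.1 -1.7] w 0.0298 ff 30.0
```

View pics/s3.png

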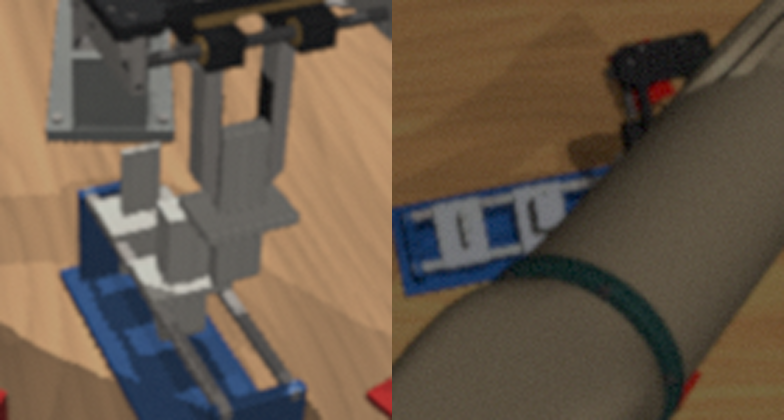

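The middle feeler is in the grip at side crop (240,200), clear of the rails, and the other two still hang in the rack. I'll rise further before passing over them.

Emit:
{"method": "apply_moves", "body": {"motion": "0 0 0 -0.6 0 0 0; 0 0 0 -0.8 0 0 0.3; 0 0 0 -0.2 0 0 0.9; 0 0 0 0 0 0 0.95; 0 0 0 0 0 0 0"}}

```text
t: 7.4
position: [0.4711, -0.2983, 0.282]
tool_rot: [0.778, 0.628, -0.001, -0.001]
wrist_force: [0.1, -0.1, -2.0]
grip_width: 0.0298
finger_force: 30.0
```

```bash
python3 -c "
from h import *
delta([.504,.2247,.215],-12.5)"
```

```text
t 7.4 pos [ 0.4711 -0.2983  0.282 ] yaw -12.15 tilt [-0.0027  0.001 ] shift share [12.954 -1.941  1.686] turn share 0.035 F [ 0.1 -0.1 -2. ] w 0.0298 ff 30.0
```

Emit:
{"method": "apply_moves", "body": {"motion": "0 0.5 0 0 0 0 0; 0 1 -0.15 0 0 0 0; 0 1 -0.15 0 0 0 0; 0 1 -0.15 0 0 0 0; 0 1 -0.15 0 0 0 0"}}

```text
t: 8.02
position: [0.4858, -0.1164, 0.2825]
tool_rot: [0.777, 0.629, -0.001, -0.001]
wrist_force: [0.4, -0.2, -2.0]
grip_width: 0.0301
finger_force: 30.0
```

Emit:
{"method": "apply_moves", "body": {"motion": "0 1 -0.15 0 0 0 0; 0 1 -0.15 0 0 0 0; 0 1 -0.15 0 0 0 0; 0 1 -0.15 0 0 0 0; 0 1 -0.15 0 0 0 0"}}

```text
t: 8.65
position: [0.4989, 0.0852, 0.2826]
tool_rot: [0.777, 0.629, -0.001, -0.0]
wrist_force: [0.6, 0.6, -2.0]
grip_width: 0.0296
finger_force: 30.0
```

Emit:
{"method": "apply_moves", "body": {"motion": "0 1 -0.15 0.3 0 0 0; 0 1 -0.15 0.4 0 0 0; 0 0.8 -0.15 0.4 0 0 0; 0 0.4 -0.1 0.2 0 0 0; 0 0 0 0 0 0 0"}}

```text
t: 9.28
position: [0.5044, 0.2139, 0.2305]
tool_rot: [0.778, 0.629, -0.001, -0.0]
wrist_force: [0.3, -0.7, -1.8]
grip_width: 0.0301
finger_force: 30.0
```

```bash
python3 -c "
from h import *
delta([.504,.2247,.215],-12.5)"
```

```text
t 9.28 pos [0.5044 0.2139 0.2305] yaw -12.08 tilt [-0.002  -0.0012] shift share [ 0.263 -0.065  0.386] turn share 0.042 F [ 0.3 -0.7 -1.8] w 0.0301 ff 30.0
```

Emit:
{"method": "apply_moves", "body": {"motion": "0 0.26 -0.06 0.4 0 0 0.04; 0 0 0 0 0 0 0; 0 0 0 0 0 0 0"}}

```text
t: 9.65
position: [0.5052, 0.2235, 0.2156]
tool_rot: [0.781, 0.625, -0.0, 0.0]
wrist_force: [-0.1, -0.6, -2.6]
grip_width: 0.0301
finger_force: 30.0
```

Run:
```python
from h import *
delta([.504,.2247,.215],-12.5)
o=[]
for n,a,b in(("side",80,220),("top",120,130)):
    d=imaging.get_image(n); W=cloud(d); np.savez(f"pics/{n}4.npz",W=W,px=d["pixels"])
    o.append(cv2.resize(d["pixels"][a:a+130,b:b+130,::-1],None,fx=3,fy=3,interpolation=cv2.INTER_CUBIC))
    for r in imaging.silhouettes("feeler_middle_grip",d)[:6]:
        P=W[r["pixels"]];P=P[~np.isnan(P[:,0])]
        if not len(P) or np.median(P[:,1])<0.1: continue
        print(n,r["confidence"],r["rect"],P.min(0).round(3),P.max(0).round(3))
        z0=.042+readout.get_state()["position"][2]-.1117
        for lo,hi in((z0+.003,z0+.03),(z0+.056,z0+.064),(z0+.066,z0+.09)):
            q=P[(P[:,2]>lo)&(P[:,2]<hi)]
            if len(q)>5: print(n,"z",np.round([lo,hi],3),len(q),"mean",q.mean(0).round(4),"rect",[np.round(v,1) for v in cv2.minAreaRect(q[:,:2].astype(np.float32)*1000)])
cv2.imwrite("pics/s4.png",np.hstack(o))
```

```text
t 9.65 pos [0.5052 0.2235 0.2156] yaw -12.69 tilt [ 0.0001 -0.0003] shift share [ 0.021 -0.036  0.015] turn share -0.019 F [-0.1 -0.6 -2.6] w 0.0301 ff 30.0
side 0.65 [262.9, 82.7, 290.3, 126.7] [0.469 0.188 0.017] [0.557 0.64  0.259]
side z [0.149 0.176] 101 mean [0.5025 0.2112 0.1628] rect [array([502.6, 211.5]), array([ 9.6, 26.7]), np.float64(79.3)]
side z [0.202 0.21 ] 104 mean [0.501  0.2127 0.2042] rect [array([502.2, 216.4]), array([44.3, 60.8]), np.float64(77.8)]
side z [0.212 0.236] 110 mean [0.5017 0.2134 0.2238] rect [array([500.7, 214. ]), array([11.9, 35.3]), np.float64(67.7)]
top 0.85 [173.0, 178.6, 190.4, 203.8] [0.47  0.194 0.2  ] [0.527 0.228 0.326]
top z [0.202 0.21 ] 186 mean [0.4975 0.2089 0.205 ] rect [array([497.8, 209. ]), array([25.4, 57.9]), np.float64(74.4)]
top z [0.212 0.236] 44 mean [0.4993 0.2146 0.2246] rect [array([498.4, 214.9]), array([ 4.1, 38.1]), np.float64(77.3)]
```

View pics/s4.png

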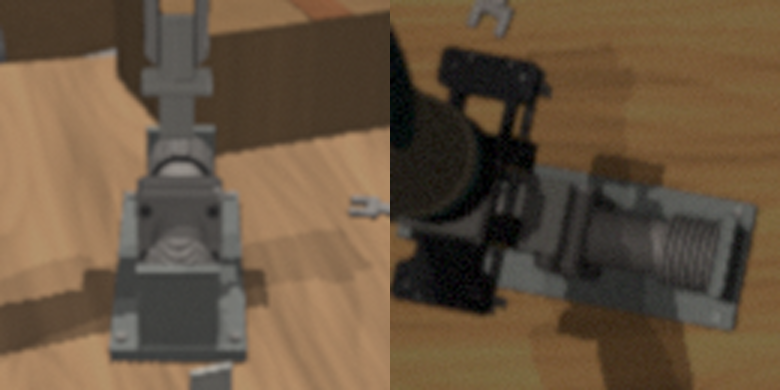

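The middle feeler hangs above the gap, with its blade at side crop (180,120) over the ridges at (178,185). Both views put it about 3.6 mm short across the gap and 2 mm short along it, so I'll correct that and descend to just above the edges.

Emit:
{"method": "apply_moves", "body": {"motion": "0 0.09 0.06 0.3 0 0 0; 0 0 0 0.4 0 0 0; 0 0 0 0.2 0 0 0; 0 0 0 0 0 0 0; 0 0 0 0 0 0 0"}}

```text
t: 10.48
position: [0.5084, 0.2273, 0.1796]
tool_rot: [0.781, 0.625, 0.0, 0.0]
wrist_force: [1.0, -0.8, -2.3]
grip_width: 0.0297
finger_force: 30.0
```

Run:
```python
from h import *
delta([.5076,.2272,.1197],-12.5)
o=[]
for n,a,b in(("side",80,220),("top",140,140)):
    d=imaging.get_image(n); W=cloud(d); X,Y,Z=W[...,0],W[...,1],W[...,2]
    o.append(cv2.resize(d["pixels"][a:a+120,b:b+100,::-1],None,fx=4,fy=4,interpolation=cv2.INTER_CUBIC))
    for nm,lo,hi in(("flange",.088,.106),("blade",.12,.15),("collar",.168,.178)):
        q=W[(X>.45)&(X<.57)&(Y>.17)&(Y<.27)&(Z>lo)&(Z<hi)]
        if len(q)>5: print(n,nm,len(q),q.mean(0).round(4),[np.round(v,1) for v in cv2.minAreaRect(q[:,:2].astype(np.float32)*1000)])
cv2.imwrite("pics/s5.png",np.hstack(o))
```

```text
t 10.47 pos [0.5084 0.2273 0.1796] yaw -12.66 tilt [0.0003 0.    ] shift share [-0.006 -0.019  1.497] turn share -0.016 F [ 1.  -0.8 -2.3] w 0.0297 ff 30.0
side flange 221 [0.5065 0.2192 0.0933] [array([506.6, 219. ]), array([35.2, 78. ]), np.float64(76.7)]
side blade 108 [0.506  0.2148 0.1344] [array([506.1, 214.4]), array([ 8.6, 27.4]), np.float64(82.2)]
side collar 42 [0.5054 0.2151 0.1737] [array([506.1, 216.1]), array([10. , 36.7]), np.float64(71.7)]
top flange 202 [0.4968 0.2185 0.0976] [array([504.5, 225.5]), array([39.9, 80.4]), np.float64(75.0)]
top collar 127 [0.5011 0.2129 0.1702] [array([502.5, 215.5]), array([28.5, 59.5]), np.float64(76.4)]
```

View pics/s5.png

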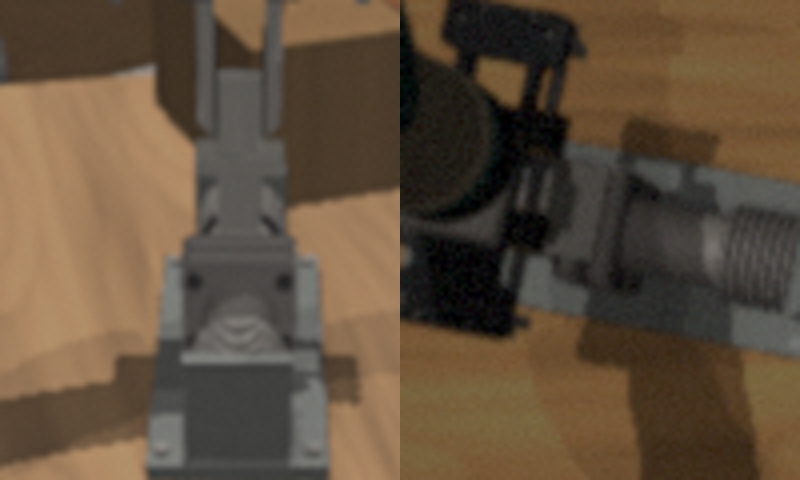

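Blade is centred over the ridges in both views (side crop (240,190) over (240,240)), within about 2 mm. I'll go down gently.

Emit:
{"method": "apply_moves", "body": {"motion": "0 -0.02 -0.02 0.15 0 0 0; 0 0 0 0.15 0 0 0; 0 0 0 0.1 0 0 0; 0 0 0 0.1 0 0 0"}}

```text
t: 11.08
position: [0.5087, 0.2284, 0.1604]
tool_rot: [0.78, 0.625, 0.002, -0.0]
wrist_force: [0.1, 1.8, 5.5]
grip_width: 0.0299
finger_force: 30.0
```

Emit:
{"method": "apply_moves", "body": {"motion": "0 0 0 0.1 0 0 0; 0 0 0 0.1 0 0 0; 0 0 0 0 0 0 0"}}

```text
t: 11.45
position: [0.5078, 0.2278, 0.1511]
tool_rot: [0.781, 0.625, 0.001, -0.0]
wrist_force: [2.3, 4.0, -3.8]
grip_width: 0.0298
finger_force: 30.0
```

Emit:
{"method": "apply_moves", "body": {"motion": "0 0.03 0 0.1 0 0 0; 0 0 0 0.1 0 0 0; 0 0 0 0.1 0 0 0; 0 0 0 0 0 0 0"}}

```text
t: 11.95
position: [0.5072, 0.2282, 0.1387]
tool_rot: [0.781, 0.625, -0.0, -0.0]
wrist_force: [2.6, 4.4, -4.2]
grip_width: 0.0297
finger_force: 30.0
```

Run:
```python
from h import *
delta([.5076,.2272,.1197],-12.5); print(readout.get_state()["moment"])
d=imaging.get_image("side"); W=cloud(d); X,Y,Z=W[...,0],W[...,1],W[...,2]
for nm,lo,hi in(("flange",.088,.104),("blade",.106,.118),("collar",.125,.145)):
    q=W[(X>.45)&(X<.57)&(Y>.17)&(Y<.27)&(Z>lo)&(Z<hi)]
    if len(q)>5: print(nm,len(q),q.mean(0).round(4),q[:,2].max().round(4),[np.round(v,1) for v in cv2.minAreaRect(q[:,:2].astype(np.float32)*1000)])
cv2.imwrite("pics/s6.png",cv2.resize(d["pixels"][80:200,220:340,::-1],None,fx=4.5,fy=4.5,interpolation=cv2.INTER_CUBIC))
```

```text
t 11.95 pos [0.5072 0.2282 0.1387] yaw -12.64 tilt [-0.0006 -0.    ] shift share [-0.021  0.017  0.476] turn share -0.014 F [ 2.6  4.4 -4.2] w 0.0297 ff 30.0
[ 1.35670499 -0.58429432  0.06331824]
flange 231 [0.5055 0.2135 0.0944] 0.1037 [array([506.1, 216. ]), array([40.5, 77.9]), np.float64(77.6)]
blade 25 [0.4997 0.2026 0.1152] 0.1178 [array([502.8, 206. ]), array([17.5, 56.6]), np.float64(77.4)]
collar 104 [0.5023 0.2158 0.1348] 0.1449 [array([502. , 216.6]), array([36.6, 52. ]), np.float64(77.2)]
```

View pics/s6.png

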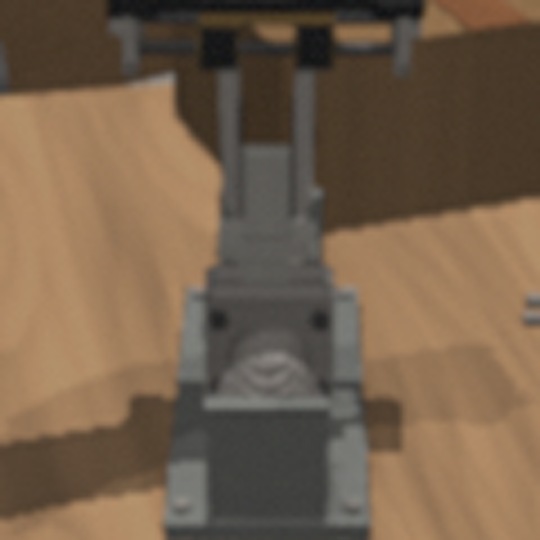

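The side crop shows the blade down in the gap, with the collar at (268,240) just above the flange edges at about (268,272). The flange pair has spread from 36 to 40 mm, as expected. There is a small side load towards +y, so I'll relieve it and keep going.

Emit:
{"method": "apply_moves", "body": {"motion": "0 0.05 0 0 0 0 0; 0 0 0 0.08 0 0 0; 0 0 0 0.08 0 0 0"}}

```text
t: 12.38
position: [0.5077, 0.2291, 0.1331]
tool_rot: [0.781, 0.625, -0.0, 0.0]
wrist_force: [0.1, 0.9, 1.3]
grip_width: 0.0298
finger_force: 30.0
```

Emit:
{"method": "apply_moves", "body": {"motion": "0 0 0 0 0 0 0; 0 0 0 0 0 0 0"}}

```text
t: 12.62
position: [0.5077, 0.2293, 0.1327]
tool_rot: [0.781, 0.625, -0.0, 0.0]
wrist_force: [0.9, 0.0, -3.6]
grip_width: 0.0293
finger_force: 30.0
```

Emit:
{"method": "apply_moves", "body": {"motion": "0 0 0 0.08 0 0 0; 0 0 0 0.08 0 0 0; 0 0 0 0.06 0 0 0"}}

```text
t: 13.0
position: [0.5079, 0.2297, 0.1242]
tool_rot: [0.781, 0.625, -0.0, 0.0]
wrist_force: [1.3, -0.6, 2.1]
grip_width: 0.03
finger_force: 30.0
```

Emit:
{"method": "apply_moves", "body": {"motion": "0 0 0 0.04 0 0 0; 0 0 0 0.04 0 0 0"}}

```text
t: 13.25
position: [0.5079, 0.2298, 0.121]
tool_rot: [0.781, 0.625, -0.0, -0.0]
wrist_force: [0.1, 0.8, 2.1]
grip_width: 0.0295
finger_force: 30.0
```

Emit:
{"method": "apply_moves", "body": {"motion": "0 0 0 0 0 0 0"}}

```text
t: 13.38
position: [0.5079, 0.2298, 0.1208]
tool_rot: [0.781, 0.625, -0.0, 0.0]
wrist_force: [-0.4, 1.8, 0.0]
grip_width: 0.0298
finger_force: 30.0
```

Emit:
{"method": "apply_moves", "body": {"motion": "0 0 0 0.03 0 0 0; 0 0 0 0.03 0 0 0"}}

```text
t: 13.62
position: [0.508, 0.2302, 0.1196]
tool_rot: [0.781, 0.625, 0.0, -0.0]
wrist_force: [-3.8, 0.9, 16.8]
grip_width: 0.0301
finger_force: 30.0
```

Emit:
{"method": "apply_moves", "body": {"motion": "0 0 0 0.03 0 0 0; 0 0 0 0 0 0 0"}}

```text
t: 13.88
position: [0.5081, 0.2306, 0.1196]
tool_rot: [0.781, 0.625, 0.001, -0.001]
wrist_force: [-3.7, 0.6, 18.3]
grip_width: 0.0301
finger_force: 30.0
```

Seated at TCP z 0.1196, as predicted, with an 18 N stop. I'll ease off, release and verify.

Emit:
{"method": "apply_moves", "body": {"motion": "0 0 0 -0.04 0 0 0; 0 0 0 -0.01 0 0 0; 0.65 0 0 0 0 0 0; 0.65 0 0 0 0 0 0; 0.65 0 0 0 0 0 0"}}

```text
t: 14.5
position: [0.5076, 0.2296, 0.1191]
tool_rot: [0.781, 0.625, -0.0, -0.0]
wrist_force: [-0.2, -0.3, 0.1]
grip_width: 0.0561
finger_force: 0.0
```

Emit:
{"method": "apply_moves", "body": {"motion": "0.65 0 0 0 0 0 0; 0.65 0 0 -0.2 0 0 0; 0.65 0 0 -0.6 0 0 0; 0.65 0 0 -0.8 0 0 0; 0.65 0 0 -0.8 0 0 0"}}

```text
t: 15.12
position: [0.5079, 0.2297, 0.2169]
tool_rot: [0.781, 0.625, 0.0, 0.0]
wrist_force: [-0.1, 0.0, -0.1]
grip_width: 0.0612
finger_force: 0.0
```

Emit:
{"method": "apply_moves", "body": {"motion": "0.65 1 0 -0.3 0 0 0; 0.65 1 0 0 0 0 0; 0.65 1 0 0 0 0 0; 0.65 1 0 0 0 0 0; 0.65 0 0 0 0 0 0"}}

```text
t: 15.75
position: [0.5421, 0.3898, 0.227]
tool_rot: [0.779, 0.627, 0.0, -0.001]
wrist_force: [-0.6, -0.8, -0.6]
grip_width: 0.0609
finger_force: 0.0
```

Run:
```python
from h import *
delta([.508,.23,.12],-12.5)
o=[]
for n,a,b in(("side",80,200),("top",140,120)):
    d=imaging.get_image(n); W=cloud(d); X,Y,Z=W[...,0],W[...,1],W[...,2]
    o.append(cv2.resize(d["pixels"][a:a+140,b:b+130,::-1],None,fx=3,fy=3,interpolation=cv2.INTER_CUBIC))
    for nm,lo,hi in(("collar",.1,.115),("handle",.125,.175)):
        q=W[(X>.45)&(X<.57)&(Y>.17)&(Y<.27)&(Z>lo)&(Z<hi)]
        if len(q)>5: print(n,nm,len(q),q.mean(0).round(4),q[:,2].max().round(4),[np.round(v,1) for v in cv2.minAreaRect(q[:,:2].astype(np.float32)*1000)])
cv2.imwrite("pics/s7.png",np.hstack(o))
```

```text
t 15.75 pos [0.5421 0.3898 0.227 ] yaw -12.34 tilt [-0.0002  0.0013] shift share [-4.089  0.023  2.67 ] turn share 0.016 F [-0.6 -0.8 -0.6] w 0.0609 ff 0.0
side collar 177 [0.505  0.2159 0.1052] 0.1145 [array([506.2, 221.7]), array([46.7, 58.5]), np.float64(78.4)]
side handle 162 [0.5051 0.2187 0.1445] 0.1617 [array([505.7, 219.3]), array([18.3, 30.4]), np.float64(81.1)]
top collar 304 [0.5013 0.2219 0.1081] 0.115 [array([505.3, 225.5]), array([44.7, 75.1]), np.float64(79.3)]
top handle 112 [0.5024 0.2238 0.1536] 0.1681 [array([503.4, 225.7]), array([13.6, 29.7]), np.float64(75.4)]
```

View pics/s7.png

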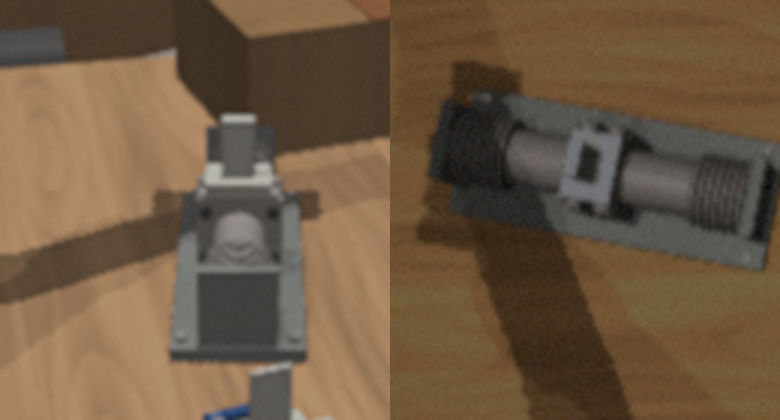

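The feeler stands upright in the gap, with its collar on the edges at side crop (238,175). The measured collar top is 0.108 m, the fully seated height, and the arm is clear.

```bash
python3 -c "
from plant import hand_in
print(hand_in())"
```

```text
the job is handed in; nothing more can be done
None
```

The middle feeler stands fully seated between the flanges, collar on the edges and released; the thin and thick feelers were left hanging in the rack, and the job was handed in at about 16 s with no verdict returned.

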